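# Gauge the vial blocks on the heating plate and close the guard

## Task

Check the three new aluminium vial blocks on the heating plate: working from left to right, and leaving each where it stands meanwhile, try the go plug gauge in its well as far as it will go without forcing it, then stand the gauge upright in its wooden rest again. A block whose well takes the gauge right down to the collar stays upright on the plate; take any in which it stops short out and stand it in the red reject tray. Last, push the guard's door shut until it seats in its catch, and leave the vials, beaker and bottle where they are.

Things in the scene. Friction and masses are not known exactly. Their poses are not given: they have to be found in the camera images.
- gauge_handle (a point): middle of the handle of the go plug gauge, a loose 0.2 kg tool 112 mm long, upright in its rest at the start. From below: steel plug 28 mm in diameter, 36 mm long, its tip bevelled to 23 mm over 3.5 mm; steel collar 42 mm in diameter, 6 mm thick; green hexagonal handle 23 mm across flats, 68 mm long. This point is on the axis, 77 mm above the lower end; z runs up the handle, x is square to one of its six flats
- gauge_tip (a point): centre of the flat lower end of the gauge's plug (77 mm below gauge_handle along its axis)
- gauge: the plug gauge itself; its origin is at gauge_tip, z up the handle
- rest_floor (a point): centre of the floor of the gauge's round wooden rest, a fixed shallow dish with a blue lining, 74 mm across outside, 63 mm inside; floor 5 mm and rim 10 mm above the bench. Rest and red tray stand on the right half of the bench, either one nearer the middle
- reject_tray: the red open tray for rejects, 124 x 124 mm and 28 mm high outside, walls and floor 4 mm, fixed; origin at the centre of its underside, axes along its sides
- plate_center (a point): centre of the dark top of the heating plate (304 x 184 mm, 42 mm above the bench, on a white 330 x 210 mm housing). z up; x along its length, roughly to the robot's left; y towards the robot. A clear guard, open above, surrounds it: panes 155 mm off at +x, 95 mm off at +y and -y, top edge 61 mm above the plate; the -x end (155 mm) is the door. Blocks stand in a row along x, 92 mm apart
- door_hinge (a point): hinge axis of the guard's door, half-way up the door (31 mm above the plate), at the guard's far right corner (-155 mm in x, -95 mm in y from plate_center); axes as plate_center. The shut door runs from here along +y, towards the robot
- guard_door (a joint): angle of the guard's clear, aluminium-framed end door: 0 shut, positive open, swinging outward to the right (counter-clockwise from above). 180 mm from hinge to free edge, 58 mm high, 6 mm thick, lower edge 2 mm above the plate; a black pull 15 mm deep outside near the free edge. Turns easily; in the last 0.07 rad a sprung ball catch resists (about 3 N at the edge), then holds it at 0 to 0.01
- block_a_center (a point): centre of block a: an aluminium heating block, loose, 0.34 kg, 72 mm long (its x), 46 mm wide (its y), 46 mm high. All three look alike: one round well for a vial in the top, and a black 6 mm sensor pocket at the other end. Which stands where differs
- block_a_well (a point): centre of the mouth of block a's well, in the top face, 9 mm from the block's centre towards its -x. Every well is 30 mm wide at the mouth. A good one keeps that width for 38 mm, so the gauge goes in until its collar rests on the top face; a bad one narrows to 20 mm at 18 mm below the top, where the gauge stops with its collar 18 mm clear
- block_a: block a itself; origin at the centre of its underside, x along its length, z up
- block_b_center (a point): centre of block b: an aluminium heating block, loose, 0.34 kg, 72 mm long (its x), 46 mm wide (its y), 46 mm high. All three look alike: one round well for a vial in the top, and a black 6 mm sensor pocket at the other end. Which stands where differs
- block_b_well (a point): centre of the mouth of block b's well, in the top face, 9 mm from the block's centre towards its -x. Every well is 30 mm wide at the mouth. A good one keeps that width for 38 mm, so the gauge goes in until its collar rests on the top face; a bad one narrows to 20 mm at 18 mm below the top, where the gauge stops with its collar 18 mm clear
- block_b: block b itself; origin at the centre of its underside, x along its length, z up
- block_c_center (a point): centre of block c: an aluminium heating block, loose, 0.34 kg, 72 mm long (its x), 46 mm wide (its y), 46 mm high. All three look alike: one round well for a vial in the top, and a black 6 mm sensor pocket at the other end. Which stands where differs
- block_c_well (a point): centre of the mouth of block c's well, in the top face, 9 mm from the block's centre towards its -x. Every well is 30 mm wide at the mouth. A good one keeps that width for 38 mm, so the gauge goes in until its collar rests on the top face; a bad one narrows to 20 mm at 18 mm below the top, where the gauge stops with its collar 18 mm clear
- block_c: block c itself; origin at the centre of its underside, x along its length, z up
- vial_1: small capped vial, 27 mm in diameter, 61 mm high, on the right of the bench; loose, to be left alone; origin at the centre of its underside
- vial_2: small capped vial, 27 mm in diameter, 61 mm high, on the right of the bench; loose, to be left alone; origin at the centre of its underside
- vial_4: small capped vial, 27 mm in diameter, 61 mm high, on the right of the bench; loose, to be left alone; origin at the centre of its underside
- beaker_50: small glass beaker, 46 mm in diameter, 57 mm high, near the front edge of the bench, right of the middle; loose, to be left alone; origin at the centre of its underside
- bottle_ipa: white bottle with a blue cap, 64 mm in diameter, 150 mm high, at the front, left of the heating plate; loose, to be left alone; origin at the centre of its underside
Things that resemble listed ones, but are neither listed nor needed, are in the scene too. What is meant by the gauge is not purple, and is the larger of those in its own colour.

How it is judged:
By the outcome, as a careful person would: the job done as asked, in the order asked, and still so for the second after the job is handed in, with the robot touching nothing.
It also fails if it takes over 72 s, if anything falls off the work surface, if the arm or the gripper's body presses on something with over 40 N, if the wrist force passes 120 N, or if a joint passes its speed limit or range.

## Robot

A 6-joint arm with a two-finger parallel gripper is mounted at the origin on a cart in front of the work surface, level with it; the furniture and walls round the work are solid. World frame = base frame: x ahead of the robot, y to its left, z up, the work surface at z = 0. Lengths are in mm, angles in rad, forces in N, time in s.
With the tool pointing down it reaches from about 400 to 825 mm from the base axis. Payload 7 kg.
Tool frame: the origin (TCP) lies midway between the tips of the shut fingers; the grasp point (between the pads) lies 19 mm behind it; z points along the fingers, y is the line along which they close (so a half turn about z gives the same grasp; the last joint's range is limited). The gripper opens to 88 mm and grips with 3 to 60 N. Pads are 19 mm wide; open, the fingers measure 130 mm over their backs; the gripper's body (78 mm by 193 mm) begins 47 mm behind the grasp point.
Start: joints at [1.399, 0.359, 0.012, 0, -1.224, -0.288], TCP at [299.549, 604.868, 226.561] pointing down, gripper open.
Joint ranges: [-3.07, 3.07], [-1.43, 2.12], [-1.02, 1.25], [-3.03, 1.67], [-3.05, -0], [-3.03, 3.03]. Speed limits (rad/s): [2.39, 2.39, 3.01, 3.14, 3.14, 3.14].

## Interface

Orientations are given as [roll, pitch, yaw] about the fixed x, y, z axes, in that order (R = Rz(yaw) Ry(pitch) Rx(roll)).
In Python, from bench import env, camera, nets gives the robot as it stands. The module is installed in compiled form; this text tells all that it offers.
- The arm moves only by the shell command python3 -m handwheel 'ROWS' [FORCE]. ROWS is JSON, a list of rows, each a list of 5 numbers: the opening, from -1 (shut) to 1 (fully open), so that 0 is half open, then the shift along the tool's x, y, z normalised to -1 to 1, where 1 is 50 cm, then the turn about the tool's z normalised to -1 to 1, where 1 is 30 degrees. A call has 1 to 10 rows; each row is the pose to reach, as a shift and turn from the pose commanded when the call began, along the tool's axes at that moment; what a row does not reach only later rows make up. A row lasts 1/12 s, in which the tool goes at most 41.7 mm and 7.16 degrees, less where a joint would pass 70% of its speed; a pose out of reach is approached as far as the arm can. A call with a number of a shift or a turn outside -1 to 1 is refused whole. A call with a gripper value outside its range is refused whole. The fingers move at their own pace and stop on an object; FORCE is the grip in N (left out, the last holds). Time passes only in rows, so rows that repeat a pose let the fingers close. It gives the time, the measured TCP pose, the force, the opening and the grip force at its end, in the units of the state.
- env.state(): the state, without advancing time (a new reading comes with each control period).
- camera(name): name is "side" or "top"; returns a dict with "color" (384x512x3 uint8, red, green, blue), "depth" (384x512 float32, mm along the optical axis (not along the pixel's ray), 0 where there is no reading), "mtx" (3x3 intrinsics, pixels), "extrinsics" (4x4, takes a point from world to camera coordinates). Camera axes: x right, y up, looking along -z (the intrinsics and any distortion apply to the point x, -y, -z); pixel columns grow to the right and rows downward; lengths in mm; the calibration is good to about 2 mm. A picture is of the moment at which its call begins.
- env.sign_off(): hands the job in; it is judged then, once.
Trained networks look in a picture, given as the dict that the camera call returned (one of the last four; its "shot" number tells which), for a name from the list of things; names that differ only in an ending like _2 or _b are one class to them, and where a whole thing is asked for, a point or a joint stands for the part that bears it (a point fixed in the world has none). Each returns a list of dicts, best first, with "conf" (0 to 1); they miss things now and then, are a little off and sometimes report something else, mostly with a low value. They report only what shows in the picture. A call takes as long as a camera call. They do not tell look-alikes from the thing itself.
- nets.search_frame(picture, label): "point" ([x, y, z] in mm, in the coordinates of the camera as it stood for that picture, good to about 4 mm: the middle of the surface that is visible of it).
- nets.mark_of(picture, label): "point" ([x, y, z] in mm, in the coordinates of the camera as it stood for that picture, good to about 4 mm: a listed point, or the origin of a listed thing).
The state is a dict: "t": time; "q": joint angles; "qvel": joint speeds; "joint_efforts": joint torques, N m; "tool_pos": TCP position; "tool_rot": TCP orientation; "ft_force": force on the tool from outside, world axes, zero at the start; "moment": the same for the moment, N m; "finger_gap": finger opening in mm; "grasp_force": force on a finger pad.
Only numpy, scipy, OpenCV 4.12 (cv2) and the standard library are available. Lean on these libraries where they do the work, as an engineer would, in place of code of your own. Each camera call takes 0.05 s, during which the arm holds its last target. There are 200 camera calls.

## Working session

There is one attempt and no reset: what is moved stays moved. The work goes in short steps, Python scripts to look and compute and a shell command to move; the robot and the scene stay as the last step left them, time stands still between calls to the robot, and variables do not carry over. Pictures are saved under pics/ and viewed, at most 10 in all, crops included, and the job is handed in when it is done.

```bash
mkdir -p pics; cat > h.py <<'E'
import numpy as np, cv2
from bench import env, camera, nets
def w(p,pt):
    E=np.array(p["extrinsics"]); return (np.linalg.inv(E)@np.r_[pt,1])[:3]
def px(p,u,v,d=None):
    K=np.array(p["mtx"]); d=p["depth"][int(v),int(u)] if d is None else d
    return w(p,[(u-K[0,2])/K[0,0]*d,-(v-K[1,2])/K[1,1]*d,-d])
def proj(p,P):
    c=(np.array(p["extrinsics"])@np.r_[P,1])[:3];K=np.array(p["mtx"]);return K[0,2]+K[0,0]*c[0]/-c[2],K[1,2]+K[1,1]*-c[1]/-c[2]
def world(p):
    v,u=np.mgrid[:384,:512];d=p["depth"];K=np.array(p["mtx"])
    c=np.stack([(u-K[0,2])/K[0,0]*d,-(v-K[1,2])/K[1,1]*d,-d,np.ones_like(d)],-1)
    return (c@np.linalg.inv(np.array(p["extrinsics"])).T)[...,:3]
def save(p,n,crop=None,s=1):
    im=p["color"][...,::-1]
    if crop: im=im[crop[1]:crop[3],crop[0]:crop[2]]
    cv2.imwrite(f"pics/{n}.png",cv2.resize(im,None,fx=s,fy=s,interpolation=cv2.INTER_CUBIC))
E
python3 - <<'E'
from h import *
np.set_printoptions(precision=1,suppress=True)
P={}
for n in("top","side"):
    p=P[n]=camera(n); save(p,n+"0",s=1.5)
    for l in ["gauge_handle","gauge_tip","rest_floor","reject_tray","plate_center","door_hinge","block_a_center","block_a_well"]:
        for r in nets.mark_of(p,l)[:4]:
            q=w(p,r["point"]); print(n,l,round(r["conf"],2),q,np.array(proj(p,q)))
    np.savez(f"{n}0.npz",**p)
print(env.state())
E
```

```text
top gauge_handle 0.73 [ 536.6 -437.2   86.7] [378.6 182.9]
top gauge_handle 0.51 [ 545.7 -358.5   55.9] [352.8 181.1]
top gauge_handle 0.49 [ 431.9 -389.9   82.3] [364.8 214.5]
top gauge_tip 0.69 [ 533.5 -434.7    0.2] [370.8 185.7]
top gauge_tip 0.43 [ 434.8 -389.9    4.6] [359.1 213.9]
top gauge_tip 0.39 [ 370.7 -276.     1.3] [326.8 232.5]
top gauge_tip 0.36 [531.3  94.5  66.9] [219.1 185.7]
top rest_floor 0.55 [ 436.7 -386.9    7.2] [358.4 213.3]
top reject_tray 0.8 [ 462.9 -212.6    2.7] [308.3 206.1]
top plate_center 0.87 [566.5 179.8  43.4] [194.5 176.1]
top door_hinge 0.56 [606.5   1.7  74.3] [246.6 163.1]
top block_a_center 0.53 [577.2 173.4  65.7] [195.6 172.3]
top block_a_center 0.51 [575.  172.   43.1] [196.8 173.6]
top block_a_well 0.72 [568.6 176.4  87.7] [193.8 174.2]
top block_a_well 0.41 [576.1 171.9  65.1] [196.  172.6]
side gauge_handle 0.81 [ 533.1 -433.1   75.9] [288.8 280.2]
side gauge_handle 0.61 [ 437.1 -384.3    5.2] [241.5 295. ]
side gauge_handle 0.48 [ 551.3 -357.8   54.6] [288.9 265.4]
side gauge_handle 0.34 [609.5 260.3  65.2] [265.3 148.8]
side gauge_ti
[... 296 characters left out ...]
.1 260.7  84. ] [268.7 143.4]
side block_a_center 0.66 [575.5 175.1  65.5] [259.7 160.2]
side block_a_center 0.22 [523.4  97.   88.4] [247.3 165.7]
side block_a_well 0.83 [568.1 177.2  87.5] [257.3 154. ]
side block_a_well 0.57 [ 553.  -172.9    2.7] [273.5 238. ]
side block_a_well 0.52 [573.7 175.1  61.9] [259.2 161.3]
{'t': 0.9, 'q': array([ 1.4,  0.4,  0. , -0. , -1.2, -0.3]), 'qvel': array([-0.,  0.,  0.,  0.,  0., -0.]), 'joint_efforts': array([ -0. , -58.2,  29.3,   7. ,   0. ,  -0. ]), 'tool_pos': array([299.6, 604.9, 226.6]), 'tool_rot': array([-3.1,  0. , -0.5]), 'ft_force': array([ 0.8,  0.3, -0.3]), 'moment': array([0., 0., 0.]), 'grasp_force': 0.0, 'finger_gap': 87.6706237682916}
```

View pics/top0.png

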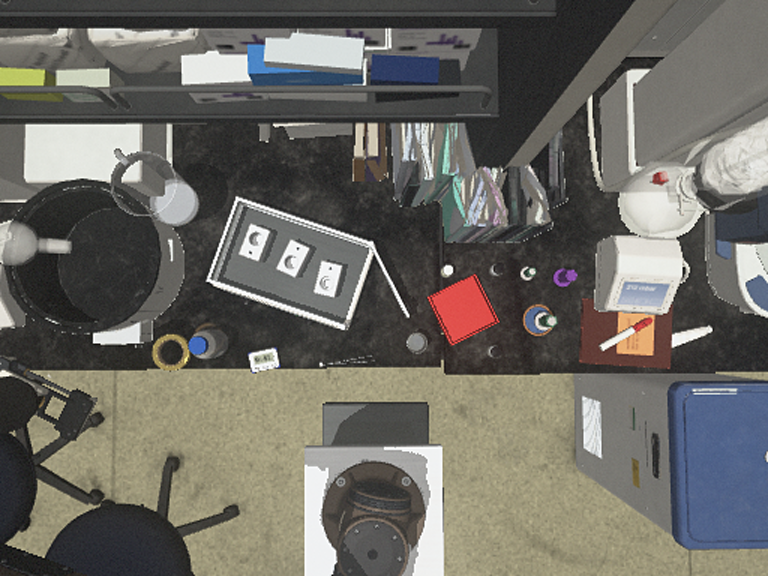

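View pics/side0.png

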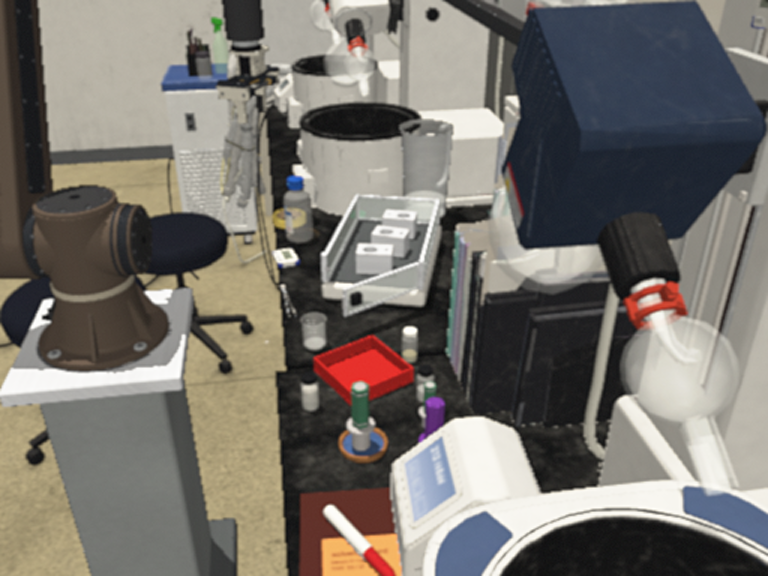

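The larger green gauge looks to be the one in the rest (top px 360,213). The lookalikes are purple (378,183) and a smaller green one (353,181). Next I'll confirm this in a crop and measure the geometry.

```bash
python3 - <<'E'
from h import *
np.set_printoptions(precision=1,suppress=True)
p=dict(np.load("side0.npz")); t=dict(np.load("top0.npz"))
a=cv2.resize(p["color"][230:320,190:310],None,fx=4,fy=4,interpolation=cv2.INTER_CUBIC)
b=cv2.resize(t["color"][125:225,130:280],None,fx=4,fy=4,interpolation=cv2.INTER_CUBIC)[:360]
b=cv2.resize(t["color"][130:220,135:275],None,fx=2.2,fy=2.2,interpolation=cv2.INTER_CUBIC)
b=np.pad(b,((0,a.shape[0]-b.shape[0]),(0,0),(0,0)))
cv2.imwrite("pics/crop1.png",np.hstack([a,b])[...,::-1])
for n,q in(("top",t),("side",p)):
    W=world(q); x,y,z=W[...,0],W[...,1],W[...,2]; C=q["color"].astype(int)
    reg=(x>450)&(x<700)&(y>20)&(y<330)
    m=(reg&(z>80)&(z<94)&(C.min(-1)>110)).astype(np.uint8)
    k,lab,st,_=cv2.connectedComponentsWithStats(m)
    for i in range(1,k):
        if st[i,4]>40:
            s=W[lab==i]; print(n,"block",st[i,4],s.mean(0),cv2.minAreaRect(s[:,:2].astype(np.float32)))
    # green, blue lining
    R,G,B=C[...,0],C[...,1],C[...,2]
    m=(G>R+20)&(G>B+5)&(y<-100)&(y>-500)&(x>300)&(x<650)&(z>15)&(z<160)
    k,lab,st,_=cv2.connectedComponentsWithStats(m.astype(np.uint8))
    for i in range(1,k):
        if st[i,4]>8: s=W[lab==i]; print(n,"green",st[i,4],st[i,:4],s.mean(0),s.min(0),s.max(0))
    m=(R>130)&(G<60)&(B<60)&(y<-100)&(y>-320)&(x>350)&(x<600)&(z<45)&(z>-10)
    s=W[m]; print(n,"tray",m.sum(),cv2.minAreaRect(s[:,:2].astype(np.float32)))
    m=(z>-3)&(z<14)&(abs(x-437)<60)&(abs(y+386)<60)&((B>R+20)|(R>B+30))
    s=W[m]; print(n,"rest",m.sum(),cv2.minAreaRect(s[:,:2].astype(np.float32)),cv2.minEnclosingCircle(s[:,:2].astype(np.float32)))
    m=reg&(z>38)&(z<47)&(C.max(-1)<110); s=W[m]; print(n,"plate",m.sum(),cv2.minAreaRect(s[:,:2].astype(np.float32)))
E
```

```text
top block 251 [610.4 259.   87.8] ((612.0867919921875, 258.0158996582031), (48.31275177001953, 73.44596862792969), 69.5341796875)
top block 245 [577.1 173.2  87.9] ((575.6851806640625, 173.45912170410156), (47.16696548461914, 72.48811340332031), 64.19044494628906)
top block 245 [532.1  96.1  87.9] ((530.2211303710938, 96.32266235351562), (47.20109939575195, 73.27922821044922), 75.48150634765625)
top green 28 [296 150   5  10] [ 639.3 -172.2   54.5] [ 626.3 -177.1   15.2] [ 649.4 -169.    88.7]
top green 9 [351 180   7   4] [ 540.9 -355.4   79.3] [ 537.  -366.6   68.9] [ 546.9 -349.2   83.3]
top green 19 [364 210   8   8] [ 434.4 -389.6  116.3] [ 423.3 -401.3  111.5] [ 446.1 -378.8  121.8]
top tray 65 ((463.9458312988281, -208.96963500976562), (121.24267578125, 123.7775650024414), 24.76931381225586)
top rest 189 ((437.9254150390625, -384.1796569824219), (66.48038482666016, 69.97380828857422), 89.28480529785156) ((438.58160400390625, -387.62628173828125), 37.9583854675293)
top plate 605 ((566.8662719726562, 177.66668701171875), (303.7522277832031, 181.3983154296875), 70.90480041503906)
[... 656 characters left out ...]
 30 [235 257  10   6] [ 433.  -397.   114.1] [ 423.4 -402.6  109.6] [ 443.1 -390.2  118.3]
side green 40 [283 257   8  10] [ 542.9 -362.6   71.5] [ 536.4 -369.7   56.2] [ 552.1 -358.1   81.9]
side green 193 [235 263  11  23] [ 432.8 -397.8   80.1] [ 422.4 -403.7   50.5] [ 444.7 -389.5  105.9]
side tray 1570 ((455.53936767578125, -193.9656219482422), (127.76268005371094, 166.23568725585938), 26.40996742248535)
side rest 424 ((438.16802978515625, -384.7137145996094), (77.47288513183594, 77.14240264892578), 88.448486328125) ((439.0199890136719, -380.2308044433594), 43.65826416015625)
side plate 678 ((556.9208984375, 178.33291625976562), (298.0391845703125, 165.36378479003906), 71.5101547241211)
```

View pics/crop1.png

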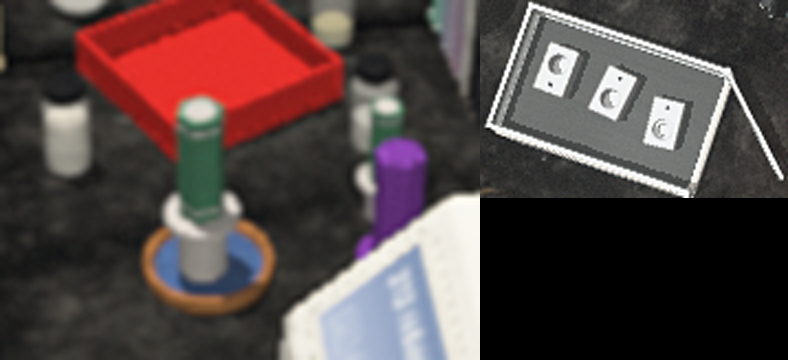

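The crop confirms it. The gauge in the blue-lined rest (side px about 240,270) is green and clearly larger than the green one behind it at (288,262); the purple one at (288,275) is ruled out by colour. The left block's well is at its far end, and the middle and right blocks' wells are at their near ends.

```bash
cat > go.py <<'E'
import sys,numpy as np
from h import env
from scipy.spatial.transform import Rotation as R
s=env.state();r=R.from_euler('xyz',s["tool_rot"]);np.set_printoptions(precision=4,suppress=True)
yaw=s["tool_rot"][2]
print("tcp",s["tool_pos"].round(1),"yawdeg",round(np.degrees(yaw),2),"gap",round(s["finger_gap"],1),"grip",round(s["grasp_force"],1),"F",s["ft_force"].round(1),"t",round(s["t"],2),"q",s["q"].round(2))
a=list(map(float,sys.argv[1:]))
while a:
    x,y,z,w=a[:4];a=a[4:]
    d=r.inv().apply(np.array([x,y,z])-s["tool_pos"])/500
    print((x,y,z,w),"->",d.round(4),"turn",round(-(w-np.degrees(yaw))/30,4),"rows",round(np.linalg.norm(d)*12,1))
E
python3 - <<'E'
from h import *
np.set_printoptions(precision=1,suppress=True)
p=dict(np.load("side0.npz")); t=dict(np.load("top0.npz"))
for q in(t,p):
    W=world(q);x,y,z=W[...,0],W[...,1],W[...,2]
    m=(z>113)&(z<120)&(abs(x-435)<30)&(abs(y+389)<30); s=W[m]; print(m.sum(),s.mean(0),s.min(0),s.max(0))
    m=(z>30)&(z<52)&(abs(x-435)<30)&(abs(y+389)<30); s=W[m]; print("collar",m.sum(),s.mean(0),s.min(0),s.max(0))
    m=(z>200)&(z<1500)&(x<900)&(x>300)&(y>-500)&(y<350);s=W[m]; print("high",m.sum(), s.min(0) if m.sum() else 0)
    m=(z>105)&(x<800)&(x>350)&(y>-450)&(y<330); 
    for lo in range(-450,330,100):
        k=m&(y>=lo)&(y<lo+100); s=W[k]
        if k.sum(): i=s[:,0].argmin(); print(lo,k.sum(),s[i],s[:,2].max())
    if q is t: print(W[220:245:6,130,:],[W[int(r/1.5),int(c/1.5)] for c,r in((237,200),(375,240),(348,327),(208,280),(407,314),(372,241),(390,278))])
E
python3 go.py 440 100 230 -26.4 435 -389 180 -26.4
```

```text
31 [ 432.6 -389.9  116.6] [ 423.3 -401.3  113.1] [ 446.1 -378.8  119.9]
collar 52 [ 433.5 -382.7   46.6] [ 413.4 -402.7   42.1] [ 454.3 -368.3   51. ]
high 38922 [ 572.5 -500.   200. ]
-450 1232 [ 423.3 -390.8  118.8] 649.795835996966
-350 5260 [ 618.5 -256.5  233.3] 902.8716106539783
-250 6406 [ 619.2 -248.7  208.9] 903.5631239111062
-150 4214 [461.2 -74.1 108.1] 872.465810219239
-50 4299 [ 420.2  -15.4 1540.7] 1540.673843867131
50 3529 [423.1  59.4 106.7] 871.8641752725119
150 2998 [456.2 156.9 105.5] 872.7486026442261
250 1997 [492.6 254.4 105.1] 872.0980229230827
[[418.7 407.4   4.7]
 [400.  367.4 149.2]
 [381.3 366.8 150.3]
 [356.4 407.9  -0.2]
 [335.8 407.2   1.4]] [array([702.5, 291.1, 108.7]), array([626.6,  -9.3,   0.5]), array([423.2,  53.1,  31.9]), array([529.1, 355.5, 103.9]), array([451.7, -77.7,  96.5]), array([626.6,  -2.3,   1.4]), array([538.1, -43.9,   1. ])]
74 [ 434.3 -390.6  116.3] [ 423.4 -402.6  113. ] [ 446.  -377.2  119.7]
collar 152 [ 433.7 -397.8   44.9] [ 415.  -412.    30.3] [ 454.9 -376.4   51.7]
high 4523 [ 572.3 -499.6  200. ]
-450 4583 [ 421.5 -390.1  108.3] 633.0214083090015
-350 1400 [ 618.7 -255.3  184.6] 614.7199041428742
-250 665 [ 619.3 -184.1  138.7] 272.9545971941867
-150 326 [705.5 -81.8 237.1] 536.3423668421925
-50 284 [607.9   1.  105.1] 568.4527676680534
50 299 [421.3  57.6 105.5] 562.518737563376
150 207 [467.2 177.2 105.7] 549.8421514466299
250 78 [500.8 267.7 106. ] 536.3666922575068
tcp [299.6 604.9 226.6] yawdeg -26.35 gap 87.7 grip 0.0 F [ 0.8  0.3 -0.3] t 0.9 q [ 1.4   0.36  0.01 -0.   -1.22 -0.29]
(440.0, 100.0, 230.0, -26.4) -> [ 0.6998  0.7802 -0.0069] turn 0.0018 rows 12.6
(435.0, -389.0, 180.0, -26.4) -> [1.1249 1.661  0.0931] turn 0.0018 rows 24.1
```

```bash
python3 -m handwheel '[[0.1,0.0583,0.065,0,0],[0.1,0.117,0.13,0,0],[0.1,0.175,0.195,0,0],[0.1,0.233,0.26,0,0],[0.1,0.292,0.325,0,0],[0.1,0.35,0.39,0,0],[0.1,0.408,0.455,0,0],[0.1,0.467,0.52,0,0],[0.1,0.525,0.585,0,0],[0.1,0.583,0.65,0,0]]' 12
python3 - <<'E'
from h import *
t=dict(np.load("top0.npz"));p=dict(np.load("side0.npz"))
for q in (t,p):
    W=world(q);x,y,z=W[...,0],W[...,1],W[...,2]
    for lo in range(-100,330,100):
        for zl in (150,300,500,700):
            k=(y>=lo)&(y<lo+100)&(z>zl)&(z<zl+200)&(x>400)&(x<1000)
            if k.sum()>3: print(lo,zl,np.percentile(x[k],2).round())
E
python3 go.py 434.4 -389.7 180 -26.4 400 -250 220 -26.4
```

```text
t: 1.73
tool_pos: [411.3, 201.6, 227.0]
tool_rot: [-3.141, -0.0, -0.459]
ft_force: [1.2, 0.6, 0.4]
finger_gap: 47.8
grasp_force: 0.0
-100 150 704.0
-100 300 722.0
-100 500 747.0
-100 700 746.0
0 150 766.0
0 500 747.0
0 700 746.0
100 150 830.0
100 500 747.0
100 700 746.0
200 500 746.0
200 700 746.0
300 150 403.0
300 500 746.0
300 700 745.0
-100 150 706.0
-100 300 722.0
-100 500 746.0
0 500 746.0
100 500 746.0
200 500 746.0
300 150 683.0
300 500 746.0
tcp [411.3 201.6 227. ] yawdeg -26.31 gap 47.8 grip 0.0 F [1.2 0.6 0.4] t 1.73 q [ 0.89 -0.01 -0.44  0.   -1.13  0.22]
(434.4, -389.7, 180.0, -26.4) -> [0.5655 1.0397 0.0931] turn 0.0031 rows 14.2
(400.0, -250.0, 220.0, -26.4) -> [0.38   0.8196 0.0133] turn 0.0031 rows 10.8
```

```bash
python3 -m handwheel '[[0.1,0.04,0.073,0,0],[0.1,0.08,0.146,0,0],[0.1,0.12,0.22,0,0],[0.1,0.16,0.293,0,0],[0.1,0.2,0.366,0,0],[0.1,0.24,0.44,0,0],[0.1,0.28,0.513,0,0],[0.1,0.32,0.586,0,0],[0.1,0.36,0.66,0,0],[0.1,0.4,0.733,0,0]]'
python3 go.py 434.4 -389.7 180 -26.4 434.4 -389.7 63 -26.4
```

```text
t: 2.57
tool_pos: [427.5, -215.0, 227.1]
tool_rot: [-3.141, -0.001, -0.46]
ft_force: [1.7, 1.5, 0.8]
finger_gap: 48.1
grasp_force: 0.0
tcp [ 427.5 -215.   227.1] yawdeg -26.34 gap 48.1 grip 0.0 F [1.7 1.5 0.8] t 2.57 q [-0.05  0.03 -0.41  0.   -1.14  1.16]
(434.4, -389.7, 180.0, -26.4) -> [0.1674 0.3071 0.0942] turn 0.0021 rows 4.3
(434.4, -389.7, 63.0, -26.4) -> [0.1671 0.3072 0.3282] turn 0.0021 rows 5.8
```

```bash
python3 -m handwheel '[[0.1,0.04,0.073,0.02,0],[0.1,0.08,0.147,0.04,0],[0.1,0.12,0.22,0.06,0],[0.1,0.16,0.293,0.08,0],[0.1,0.1674,0.3073,0.12,0],[0.1,0.1674,0.3073,0.2,0],[0.1,0.1674,0.3073,0.27,0],[0.1,0.1674,0.3073,0.325,0],[0.1,0.1674,0.3073,0.326,0],[0.1,0.1674,0.3073,0.327,0]]'
python3 -m handwheel '[[-0.3,0,0,0,0],[-0.5,0,0,0,0],[-0.6,0,0,0,0],[-0.6,0,0,0,0],[-0.6,0,0,0,0]]' 15
python3 go.py
```

```text
t: 3.4
tool_pos: [433.9, -387.5, 62.3]
tool_rot: [3.141, 0.003, -0.46]
ft_force: [0.4, -0.3, 0.5]
finger_gap: 48.3
grasp_force: 0.0
t: 3.82
tool_pos: [435.5, -388.1, 64.7]
tool_rot: [3.141, -0.003, -0.459]
ft_force: [-0.2, -1.0, 4.9]
finger_gap: 25.8
grasp_force: 15.0
tcp [ 435.5 -388.1   64.7] yawdeg -26.31 gap 25.8 grip 15.0 F [-0.2 -1.   4.9] t 3.82 q [-0.39  0.36 -0.4   0.   -0.81  1.5 ]
```

```bash
python3 -m handwheel '[[-0.2,0,0,0,0],[-0.2,0,0,0,0],[-0.2,0,0,0,0.2],[-0.2,0,0,0,0.4],[-0.2,0,0,0,0.54],[-0.6,0,0,0,0.54],[-0.6,0,0,0,0.54],[-0.6,0,0,0,0.54],[-0.6,0,0,0,0.54]]' 15
python3 go.py
```

```text
t: 4.57
tool_pos: [434.5, -387.5, 62.9]
tool_rot: [3.142, 0.0, -0.741]
ft_force: [0.0, -0.3, -0.7]
finger_gap: 24.2
grasp_force: 15.0
tcp [ 434.5 -387.5   62.9] yawdeg -42.44 gap 24.2 grip 15.0 F [ 0.  -0.3 -0.7] t 4.57 q [-0.39  0.36 -0.4  -0.   -0.81  1.22]
```

```bash
python3 -m handwheel '[[-0.3,0,0,0,0],[-0.3,0,0,0,0.09],[-0.3,0,0,0,0.18],[-0.6,0,0,0,0.18],[-0.6,0,0,0,0.18],[-0.6,0,0,0,0.18]]' 15
python3 go.py
```

```text
t: 5.07
tool_pos: [434.6, -387.7, 63.1]
tool_rot: [3.142, -0.0, -0.835]
ft_force: [-0.3, 0.0, 0.2]
finger_gap: 23.2
grasp_force: 15.0
tcp [ 434.6 -387.7   63.1] yawdeg -47.84 gap 23.2 grip 15.0 F [-0.3  0.   0.2] t 5.07 q [-0.39  0.36 -0.4   0.   -0.81  1.13]
```

```bash
python3 go.py 434.6 -387.7 190 -47.8 620.5 254.9 190 -47.8 550 10 190 -47.8
```

```text
tcp [ 434.6 -387.7   63.1] yawdeg -47.84 gap 23.2 grip 15.0 F [-0.3  0.   0.2] t 5.07 q [-0.39  0.36 -0.4   0.   -0.81  1.13]
(434.6, -387.7, 190.0, -47.8) -> [-0.      0.0001 -0.2537] turn -0.0013 rows 3.0
(620.5, 254.9, 190.0, -47.8) -> [-0.7031 -1.1382 -0.2539] turn -0.0013 rows 16.3
(550.0, 10.0, 190.0, -47.8) -> [-0.4347 -0.7049 -0.2538] turn -0.0013 rows 10.4
```

```bash
python3 -m handwheel '[[-0.6,0,0,-0.08,0],[-0.6,0,0,-0.16,0],[-0.6,0,0,-0.235,0],[-0.6,-0.04,-0.065,-0.254,0],[-0.6,-0.083,-0.135,-0.254,0],[-0.6,-0.126,-0.205,-0.254,0],[-0.6,-0.169,-0.275,-0.254,0],[-0.6,-0.212,-0.345,-0.254,0],[-0.6,-0.256,-0.415,-0.254,0],[-0.6,-0.3,-0.486,-0.254,0]]'
python3 go.py 620.5 254.9 190 -47.8
```

```text
t: 5.9
tool_pos: [514.2, -111.5, 189.9]
tool_rot: [-3.142, 0.0, -0.836]
ft_force: [1.0, -0.9, -2.8]
finger_gap: 23.3
grasp_force: 15.0
tcp [ 514.2 -111.5  189.9] yawdeg -47.88 gap 23.3 grip 15.0 F [ 1.  -0.9 -2.8] t 5.9 q [ 0.16  0.14 -0.37 -0.   -1.06  0.58]
(620.5, 254.9, 190.0, -47.8) -> [-0.401  -0.6492  0.0001] turn -0.0025 rows 9.2
```

```bash
python3 -m handwheel '[[-0.6,-0.0436,-0.0706,0,0],[-0.6,-0.087,-0.141,0,0],[-0.6,-0.131,-0.212,0,0],[-0.6,-0.174,-0.282,0,0],[-0.6,-0.218,-0.353,0,0],[-0.6,-0.262,-0.424,0,0],[-0.6,-0.305,-0.494,0,0],[-0.6,-0.349,-0.565,0,0],[-0.6,-0.392,-0.635,0,0],[-0.6,-0.401,-0.649,0,0]]'
python3 -m handwheel '[[-0.6,0,0,0.02,0],[-0.6,0,0,0.04,0],[-0.6,0,0,0.05,0],[-0.6,0,0,0.05,0]]'
python3 go.py
python3 - <<'E'
from h import *
np.set_printoptions(precision=1,suppress=True)
for n in("side","top"):
    p=camera(n); np.savez(n+"1.npz",**p)
    for l in("gauge_tip","gauge_handle","block_a_well"):
        for r in nets.mark_of(p,l)[:3]: q=w(p,r["point"]); print(n,l,round(r["conf"],2),q,np.array(proj(p,q)))
    if n=="side": save(p,"side1",(215,95,315,175),8)
E
```

```text
t: 6.73
tool_pos: [622.1, 258.2, 188.6]
tool_rot: [-3.141, 0.0, -0.832]
ft_force: [1.4, -0.8, -1.1]
finger_gap: 22.8
grasp_force: 15.0
t: 7.07
tool_pos: [619.7, 250.9, 162.7]
tool_rot: [3.138, 0.001, -0.838]
ft_force: [0.3, 0.1, -2.0]
finger_gap: 23.6
grasp_force: 15.0
tcp [619.7 250.9 162.7] yawdeg -48.0 gap 23.6 grip 15.0 F [ 0.3  0.1 -2. ] t 7.07 q [ 0.68  0.39 -0.09 -0.   -1.1   0.06]
side gauge_tip 0.54 [ 543.7 -354.2    2.8] [284.7 282.3]
side gauge_tip 0.53 [621.4 252.1 101.7] [269.3 139.6]
side gauge_handle 0.75 [615.6 249.3 184.9] [268.1 116.5]
side gauge_handle 0.75 [ 532.8 -433.5   73.9] [288.7 281.1]
side gauge_handle 0.72 [615.1 248.7 106. ] [267.7 139. ]
side block_a_well 0.85 [565.7 180.1  87.8] [256.5 153.6]
top gauge_tip 0.73 [ 528.6 -434.7   -2.1] [370.7 187.2]
top gauge_tip 0.48 [ 547.2 -355.7    3. ] [348.6 181.9]
top gauge_handle 0.52 [ 535.9 -434.2   82.1] [377.3 183.2]
top gauge_handle 0.46 [ 546.3 -361.9   57.8] [354.  180.8]
top block_a_well 0.74 [578.5 174.3  65. ] [195.3 171.9]
top block_a_well 0.7 [569.6 174.3  90.9] [194.3 173.8]
```

View pics/side1.png

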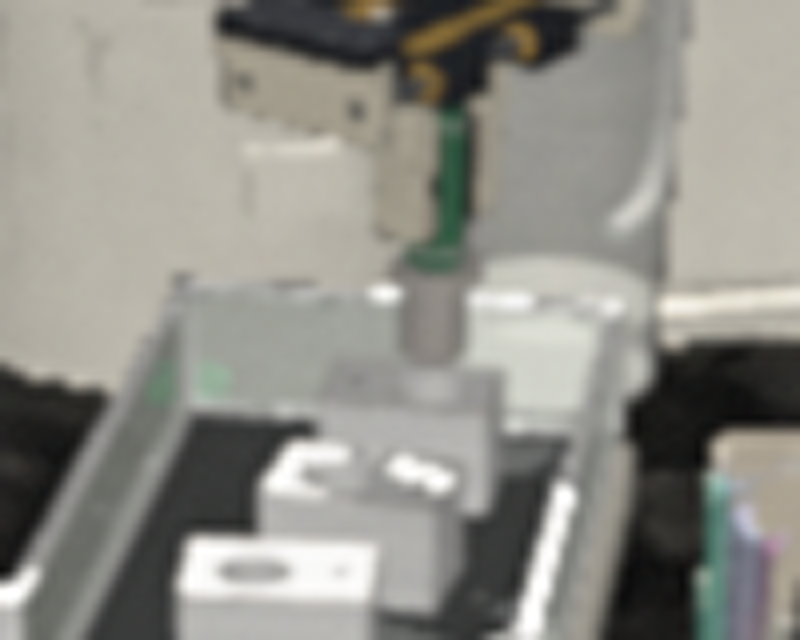

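```bash
cat > plug.py <<'E'
from h import *
from scipy.optimize import least_squares
def plug(p,c,zlo,zhi,r=14,rad=25):
    W=world(p); m=(W[...,2]>zlo)&(W[...,2]<zhi)&(np.hypot(W[...,0]-c[0],W[...,1]-c[1])<rad)
    s=W[m]; C=p["color"][m].astype(int)
    f=least_squares(lambda a:np.hypot(s[:,0]-a[0],s[:,1]-a[1])-r,c[:2],loss='soft_l1')
    return len(s),f.x.round(1),np.abs(f.fun).mean().round(2)
E
python3 go.py; python3 - <<'E'
from plug import *
np.set_printoptions(precision=1,suppress=True)
p=dict(np.load("side1.npz"))
c=[620,254]
for lo,hi,r in((108,118,14),(118,128,14),(128,138,14),(141,147,21)): print(lo,plug(p,c,lo,hi,r,28))
# calib check on side camera: purple/other blocks edges: blocks top-face rectangles from both cams
t=dict(np.load("top0.npz"))
for n,q in(("top",t),("side",dict(np.load("side0.npz")))):
    W=world(q)
    for (x0,y0) in((612.1,258),(575.7,173.5),(530.2,96.3)):
        m=(abs(W[...,2]-88)<2.5)&(np.hypot(W[...,0]-x0,W[...,1]-y0)<55)
        m=cv2.morphologyEx(m.astype(np.uint8),cv2.MORPH_OPEN,np.ones((3,3)))
        s=W[m>0][:,:2].astype(np.float32); print(n,len(s),cv2.minAreaRect(s))
        # well: dark in top colour
        g=q["color"].astype(int).sum(-1)
W=world(t)
for (x0,y0) in((612.1,258),(575.7,173.5),(530.2,96.3)):
    m=(W[...,2]>40)&(W[...,2]<83)&(np.hypot(W[...,0]-x0,W[...,1]-y0)<19); s=W[m]; print("well",m.sum(),s.mean(0) if m.sum() else 0)
E
```

```text
tcp [621.4 252.5 165.7] yawdeg -47.96 gap 23.3 grip 15.0 F [-0.2  0.6 -2.5] t 7.47 q [ 0.68  0.39 -0.08  0.   -1.1   0.06]
108 (27, array([619.1, 250. ]), np.float64(2.48))
118 (20, array([621.7, 252.4]), np.float64(1.89))
128 (21, array([619.3, 249.7]), np.float64(1.76))
141 (30, array([619.4, 251.7]), np.float64(3.61))
top 0 ((0.0, 0.0), (0.0, 0.0), 0.0)
top 17 ((582.5708618164062, 189.10675048828125), (13.547142028808594, 13.760163307189941), 89.32196044921875)
top 0 ((0.0, 0.0), (0.0, 0.0), 0.0)
side 43 ((595.6017456054688, 264.8349304199219), (50.13516616821289, 27.42055892944336), 80.45333862304688)
side 60 ((579.9407348632812, 174.63711547851562), (38.849674224853516, 72.14691162109375), 82.88947296142578)
side 117 ((530.3273315429688, 95.72591400146484), (53.0225944519043, 75.35127258300781), 70.85844421386719)
well 47 [619.6 260.4  54.7]
well 54 [571.8 179.2  53.3]
well 55 [525.   99.6  63.8]
```

```bash
python3 go.py 620.5 254.9 148 -48 620.5 254.9 142 -48 | tail -2; python3 -m handwheel '[[-0.6,-0.0048,-0.0018,0.01,0],[-0.6,-0.0048,-0.0018,0.02,0],[-0.6,-0.0048,-0.0018,0.03,0],[-0.6,-0.0048,-0.0018,0.036,0],[-0.6,-0.0048,-0.0018,0.036,0],[-0.6,-0.0048,-0.0018,0.04,0],[-0.6,-0.0048,-0.0018,0.044,0],[-0.6,-0.0048,-0.0018,0.048,0]]'; python3 go.py
```

```text
(620.5, 254.9, 148.0, -48.0) -> [-0.0047 -0.0018  0.0354] turn 0.0013 rows 0.4
(620.5, 254.9, 142.0, -48.0) -> [-0.0047 -0.0018  0.0474] turn 0.0013 rows 0.6
t: 8.13
tool_pos: [620.4, 255.2, 141.0]
tool_rot: [-3.141, -0.0, -0.837]
ft_force: [-0.3, 0.2, -2.2]
finger_gap: 23.3
grasp_force: 15.0
tcp [620.4 255.2 141. ] yawdeg -47.94 gap 23.3 grip 15.0 F [-0.3  0.2 -2.2] t 8.13 q [ 0.68  0.41 -0.11  0.   -1.05  0.05]
```

```bash
python3 -m handwheel '[[-0.6,0,0,0.006,0],[-0.6,0,0,0.012,0],[-0.6,0,0,0.018,0],[-0.6,0,0,0.022,0],[-0.6,0,0,0.025,0],[-0.6,0,0,0.028,0],[-0.6,0,0,0.03,0]]'; python3 go.py
```

```text
t: 8.72
tool_pos: [620.3, 255.2, 126.0]
tool_rot: [-3.141, -0.0, -0.837]
ft_force: [0.4, 1.1, -2.2]
finger_gap: 23.6
grasp_force: 15.0
tcp [620.3 255.2 126. ] yawdeg -47.94 gap 23.6 grip 15.0 F [ 0.4  1.1 -2.2] t 8.72 q [ 0.68  0.42 -0.13 -0.   -1.02  0.05]
```

```bash
python3 -m handwheel '[[-0.6,0,0,0.006,0],[-0.6,0,0,0.012,0],[-0.6,0,0,0.016,0]]'|grep -E "pos|force"; python3 -m handwheel '[[-0.6,0,0,0.006,0],[-0.6,0,0,0.01,0],[-0.6,0,0,0.013,0],[-0.6,0,0,0.015,0],[-0.6,0,0,0.017,0],[-0.6,0,0,0.017,0]]'; python3 go.py
```

```text
tool_pos: [620.3, 255.2, 117.7]
ft_force: [0.8, 1.2, -1.9]
grasp_force: 15.0
t: 9.47
tool_pos: [620.4, 255.1, 110.1]
tool_rot: [-3.141, -0.0, -0.837]
ft_force: [-0.7, 0.6, 2.3]
finger_gap: 22.9
grasp_force: 15.0
tcp [620.4 255.1 110.1] yawdeg -47.94 gap 22.9 grip 15.0 F [-0.7  0.6  2.3] t 9.47 q [ 0.68  0.44 -0.14  0.   -0.99  0.05]
```

```bash
python3 -m handwheel '[[-0.6,0,0,0.0015,0],[-0.6,0,0,0.0015,0]]' | grep -E "pos|ft"; python3 -m handwheel '[[-0.6,0,0,-0.02,0],[-0.6,0,0,-0.05,0],[-0.6,0,0,-0.09,0],[-0.6,0,0,-0.13,0],[-0.6,0,0,-0.14,0]]'; python3 go.py 434.6 -387.7 180 -47.8
```

```text
tool_pos: [620.5, 255.1, 110.1]
ft_force: [-2.4, 0.4, 7.5]
t: 10.05
tool_pos: [621.4, 255.3, 182.4]
tool_rot: [-3.138, -0.001, -0.836]
ft_force: [1.1, 0.1, -1.8]
finger_gap: 23.6
grasp_force: 15.0
tcp [621.4 255.3 182.4] yawdeg -47.92 gap 23.6 grip 15.0 F [ 1.1  0.1 -1.8] t 10.05 q [ 0.68  0.38 -0.06  0.   -1.13  0.05]
(434.6, -387.7, 180.0, -47.8) -> [0.7041 1.1391 0.0017] turn -0.0042 rows 16.1
```

```bash
python3 go.py 568 177 165 -48 568 177 146 -48|tail -2; python3 -m handwheel '[[-0.6,0.02,0.08,0,0],[-0.6,0.03,0.13,0.01,0],[-0.6,0.0425,0.184,0.025,0],[-0.6,0.0425,0.184,0.035,0],[-0.6,0.0425,0.184,0.035,0],[-0.6,0.0425,0.184,0.035,0],[-0.6,0.0425,0.184,0.035,0]]'; python3 go.py 568 177 142 -48
```

```text
(568.0, 177.0, 165.0, -48.0) -> [0.0446 0.1844 0.0343] turn 0.0025 rows 2.3
(568.0, 177.0, 146.0, -48.0) -> [0.0445 0.1845 0.0723] turn 0.0025 rows 2.4
t: 10.63
tool_pos: [566.7, 178.1, 161.4]
tool_rot: [-3.141, -0.0, -0.837]
ft_force: [0.0, 0.2, -2.3]
finger_gap: 23.0
grasp_force: 15.0
tcp [566.7 178.1 161.4] yawdeg -47.93 gap 23.0 grip 15.0 F [ 0.   0.2 -2.3] t 10.63 q [ 0.63  0.28 -0.26  0.   -1.03  0.1 ]
(568.0, 177.0, 142.0, -48.0) -> [ 0.0033 -0.0004  0.0387] turn 0.0023 rows 0.5
```

```bash
python3 -m handwheel '[[-0.6,0.0033,-0.0004,0.01,0],[-0.6,0.0033,-0.0004,0.02,0],[-0.6,0.0033,-0.0004,0.025,0],[-0.6,0.0033,-0.0004,0.03,0],[-0.6,0.0033,-0.0004,0.034,0],[-0.6,0.0033,-0.0004,0.038,0],[-0.6,0.0033,-0.0004,0.038,0]]'; python3 go.py 568 177 128 -48
```

```text
t: 11.22
tool_pos: [567.7, 177.0, 142.1]
tool_rot: [-3.141, 0.0, -0.837]
ft_force: [-0.0, 1.6, -3.4]
finger_gap: 23.1
grasp_force: 15.0
tcp [567.7 177.  142.1] yawdeg -47.94 gap 23.1 grip 15.0 F [-0.   1.6 -3.4] t 11.22 q [ 0.63  0.3  -0.29 -0.   -0.99  0.1 ]
(568.0, 177.0, 128.0, -48.0) -> [ 0.0004 -0.0004  0.0281] turn 0.0021 rows 0.3
```

In. I'll go down towards the possible stop at TCP 128.

```bash
python3 -m handwheel '[[-0.6,0,0,0.006,0],[-0.6,0,0,0.012,0],[-0.6,0,0,0.018,0],[-0.6,0,0,0.023,0],[-0.6,0,0,0.026,0],[-0.6,0,0,0.028,0],[-0.6,0,0,0.03,0],[-0.6,0,0,0.03,0]]'; python3 go.py
```

```text
t: 11.88
tool_pos: [567.5, 176.7, 127.2]
tool_rot: [-3.141, -0.0, -0.837]
ft_force: [1.0, 2.4, -3.3]
finger_gap: 22.8
grasp_force: 15.0
tcp [567.5 176.7 127.2] yawdeg -47.94 gap 22.8 grip 15.0 F [ 1.   2.4 -3.3] t 11.88 q [ 0.63  0.31 -0.3  -0.   -0.96  0.1 ]
```

```bash
python3 -m handwheel '[[-0.6,0,0,0.004,0],[-0.6,0,0,0.008,0],[-0.6,0,0,0.01,0]]'|grep -E "pos|ft"; python3 -m handwheel '[[-0.6,0,0,0.006,0],[-0.6,0,0,0.012,0],[-0.6,0,0,0.016,0],[-0.6,0,0,0.02,0],[-0.6,0,0,0.022,0],[-0.6,0,0,0.024,0],[-0.6,0,0,0.0245,0]]'; python3 go.py
```

```text
tool_pos: [567.4, 176.6, 122.1]
ft_force: [1.2, 2.1, -0.1]
t: 12.72
tool_pos: [567.5, 176.5, 110.3]
tool_rot: [-3.142, -0.0, -0.837]
ft_force: [-0.4, 2.2, 2.1]
finger_gap: 22.7
grasp_force: 15.0
tcp [567.5 176.5 110.3] yawdeg -47.94 gap 22.7 grip 15.0 F [-0.4  2.2  2.1] t 12.72 q [ 0.63  0.33 -0.32  0.   -0.92  0.1 ]
```

```bash
python3 -m handwheel '[[-0.6,0,0,0.002,0],[-0.6,0,0,0.002,0]]' | grep -E "pos|ft"; python3 -m handwheel '[[-0.6,0,0,-0.02,0],[-0.6,0,0,-0.05,0],[-0.6,0,0,-0.09,0],[-0.6,0,0,-0.11,0],[-0.6,0,0,-0.11,0]]'|grep -E "pos|ft|gap"; python3 go.py 522 98.3 163 -48  522 98.3 142 -48
```

```text
tool_pos: [567.6, 176.5, 110.2]
ft_force: [-2.1, 2.2, 8.1]
tool_pos: [568.4, 176.7, 166.6]
ft_force: [-0.3, 0.4, -2.1]
finger_gap: 22.9
tcp [568.4 176.7 166.6] yawdeg -47.94 gap 22.9 grip 15.0 F [-0.3  0.4 -2.1] t 13.3 q [ 0.63  0.27 -0.26  0.   -1.04  0.1 ]
(522.0, 98.3, 163.0, -48.0) -> [0.0542 0.1739 0.0067] turn 0.002 rows 2.2
(522.0, 98.3, 142.0, -48.0) -> [0.0542 0.174  0.0487] turn 0.002 rows 2.3
```

```bash
python3 -m handwheel '[[-0.6,0.022,0.07,0,0],[-0.6,0.044,0.14,0,0],[-0.6,0.0542,0.174,0.006,0],[-0.6,0.0542,0.174,0.006,0],[-0.6,0.0542,0.174,0.006,0],[-0.6,0.0542,0.174,0.006,0],[-0.6,0.0542,0.174,0.01,0]]'|grep -E "pos|ft|gap"; python3 go.py 522 98.3 142 -48
```

```text
tool_pos: [521.5, 98.7, 159.0]
ft_force: [1.4, 0.5, -2.9]
finger_gap: 22.9
tcp [521.5  98.7 159. ] yawdeg -47.92 gap 22.9 grip 15.0 F [ 1.4  0.5 -2.9] t 13.88 q [ 0.56  0.18 -0.4   0.   -0.99  0.18]
(522.0, 98.3, 142.0, -48.0) -> [ 0.0012 -0.0001  0.034 ] turn 0.0025 rows 0.4
```

```bash
python3 -m handwheel '[[-0.6,0.001,0,0.01,0],[-0.6,0.001,0,0.018,0],[-0.6,0.001,0,0.023,0],[-0.6,0.001,0,0.027,0],[-0.6,0.001,0,0.031,0],[-0.6,0.001,0,0.034,0]]'|grep -E "pos|ft|gap"; python3 go.py
```

```text
tool_pos: [521.6, 98.1, 141.9]
ft_force: [-1.0, 2.5, -1.1]
finger_gap: 23.0
tcp [521.6  98.1 141.9] yawdeg -47.94 gap 23.0 grip 15.0 F [-1.   2.5 -1.1] t 14.38 q [ 0.56  0.2  -0.42 -0.   -0.95  0.18]
```

```bash
python3 -m handwheel '[[-0.6,0,-0.001,0.006,0],[-0.6,0,-0.001,0.012,0],[-0.6,0,-0.001,0.018,0],[-0.6,0,-0.001,0.023,0],[-0.6,0,-0.001,0.025,0],[-0.6,0,-0.001,0.027,0],[-0.6,0,-0.001,0.028,0],[-0.6,0,-0.001,0.029,0]]'|grep -E "pos|ft|gap"; python3 go.py
```

```text
tool_pos: [522.0, 98.3, 128.2]
ft_force: [-3.2, 2.7, 7.7]
finger_gap: 23.0
tcp [522.   98.3 128.2] yawdeg -47.93 gap 23.0 grip 15.0 F [-3.2  2.7  7.7] t 15.05 q [ 0.56  0.21 -0.44  0.   -0.92  0.18]
```

The right block stops at TCP 128.2 with 7.7 N, so it is the reject. Now I'll return the gauge to its rest.

```bash
python3 go.py 436 -387 185 -48|tail -1; python3 -m handwheel '[[-0.6,0,0,-0.02,0],[-0.6,0,0,-0.06,0],[-0.6,0,0,-0.11,0],[-0.6,0.03,0.045,-0.114,0],[-0.6,0.075,0.11,-0.114,0],[-0.6,0.12,0.18,-0.114,0],[-0.6,0.167,0.25,-0.114,0],[-0.6,0.214,0.32,-0.114,0],[-0.6,0.26,0.39,-0.114,0],[-0.6,0.306,0.46,-0.114,0]]'|grep -E "pos|ft|gap"; python3 go.py 436 -387 185 -48 436 -387 75 -48
```

```text
(436.0, -387.0, 185.0, -48.0) -> [ 0.6052  0.7779 -0.1139] turn 0.0025 rows 11.9
tool_pos: [452.6, -170.2, 185.4]
ft_force: [0.9, -0.4, -2.0]
finger_gap: 23.0
tcp [ 452.6 -170.2  185.4] yawdeg -47.92 gap 23.0 grip 15.0 F [ 0.9 -0.4 -2. ] t 15.88 q [ 0.05  0.07 -0.46  0.   -1.04  0.69]
(436.0, -387.0, 185.0, -48.0) -> [0.2996 0.3153 0.001 ] turn 0.0028 rows 5.2
(436.0, -387.0, 75.0, -48.0) -> [0.2995 0.3153 0.221 ] turn 0.0028 rows 5.9
```

```bash
python3 -m handwheel '[[-0.6,0.057,0.06,0,0],[-0.6,0.114,0.12,0,0],[-0.6,0.171,0.18,0,0],[-0.6,0.228,0.24,0,0],[-0.6,0.28,0.295,0,0],[-0.6,0.2996,0.3153,0.05,0],[-0.6,0.2996,0.3153,0.12,0],[-0.6,0.2996,0.3153,0.18,0],[-0.6,0.2996,0.3153,0.215,0],[-0.6,0.2996,0.3153,0.222,0]]'|grep -E "pos|ft|gap"; python3 -m handwheel '[[-0.6,0,0,0.006,0],[-0.6,0,0,0.012,0],[-0.6,0,0,0.018,0],[-0.6,0,0,0.021,0],[-0.6,0,0,0.0235,0],[-0.6,0,0,0.024,0]]'; python3 go.py
```

```text
tool_pos: [434.2, -384.3, 70.1]
ft_force: [-0.8, 0.0, -2.1]
finger_gap: 23.2
t: 17.22
tool_pos: [437.9, -385.4, 63.2]
tool_rot: [-3.141, -0.002, -0.836]
ft_force: [-0.7, 1.5, 6.4]
finger_gap: 23.1
grasp_force: 15.0
tcp [ 437.9 -385.4   63.2] yawdeg -47.9 gap 23.1 grip 15.0 F [-0.7  1.5  6.4] t 17.22 q [-0.39  0.36 -0.4   0.   -0.81  1.12]
```

```bash
python3 -m handwheel '[[-0.6,0,0,-0.001,0],[-0.4,0,0,-0.001,0],[-0.2,0,0,-0.001,0],[0.1,0,0,-0.001,0],[0.1,0,0,-0.001,0],[0.1,0,0,-0.06,0],[0.1,0,0,-0.14,0],[0.1,0,0,-0.22,0],[0.1,0,0,-0.26,0],[0.1,0,0,-0.26,0]]'
python3 go.py 530.2 96.3 200 -15 500 0 200 -25; python3 - <<'E'
from h import *
np.set_printoptions(precision=1,suppress=True)
t=camera("top"); s=camera("side"); np.savez("top2.npz",**t); np.savez("side2.npz",**s)
a=cv2.resize(s["color"][230:320,190:310],(440,330),interpolation=cv2.INTER_CUBIC)
b=cv2.resize(t["color"][145:220,170:270],(360,270),interpolation=cv2.INTER_CUBIC)
b=np.pad(b,((0,60),(0,0),(0,0)))
cv2.imwrite("pics/c2.png",np.hstack([a,b])[...,::-1])
W=world(t); C=t["color"].astype(int); x,y,z=W[...,0],W[...,1],W[...,2]
m=((x>450)&(x<700)&(y>20)&(y<330)&(z>80)&(z<94)&(C.min(-1)>110)).astype(np.uint8)
k,lab,st,_=cv2.connectedComponentsWithStats(m)
for i in range(1,k):
    if st[i,4]>40: q=W[lab==i]; print(st[i,4],cv2.minAreaRect(q[:,:2].astype(np.float32)))
E
```

```text
t: 18.05
tool_pos: [439.6, -386.7, 197.7]
tool_rot: [-3.139, -0.009, -0.836]
ft_force: [1.5, 0.6, -1.0]
finger_gap: 48.8
grasp_force: 0.0
tcp [ 439.6 -386.7  197.7] yawdeg -47.9 gap 48.8 grip 0.0 F [ 1.5  0.6 -1. ] t 18.05 q [-0.39  0.23 -0.24  0.   -1.09  1.12]
(530.2, 96.3, 200.0, -15.0) -> [-0.5951 -0.7822 -0.008 ] turn -1.0966 rows 11.8
(500.0, 0.0, 200.0, -25.0) -> [-0.4927 -0.6082 -0.0076] turn -0.7633 rows 9.4
259 ((611.481689453125, 257.45367431640625), (48.17510223388672, 73.85616302490234), 66.85021209716797)
258 ((574.8303833007812, 171.10797119140625), (47.863624572753906, 73.66753387451172), 64.52662658691406)
248 ((529.2916259765625, 94.78650665283203), (48.21158981323242, 73.83975219726562), 76.91346740722656)
```

View pics/c2.png

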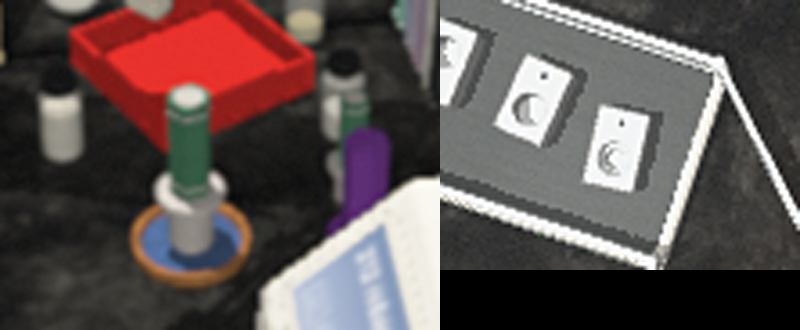

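The gauge stands upright in the rest. The right block is at about (529.5, 95.5), with yaw -14. I'll fetch it now.

```bash
python3 -m handwheel '[[0.41,-0.05,-0.066,0,-0.1],[0.41,-0.1,-0.132,0,-0.2],[0.41,-0.15,-0.197,0,-0.3],[0.41,-0.2,-0.263,0,-0.4],[0.41,-0.25,-0.329,0,-0.5],[0.41,-0.3,-0.394,0,-0.6],[0.41,-0.35,-0.46,0,-0.7],[0.41,-0.4,-0.526,0,-0.8],[0.41,-0.45,-0.591,0,-0.9],[0.41,-0.5,-0.657,0,-1]]'; python3 go.py 529.6 95.6 150 -14
```

```text
t: 18.98
tool_pos: [512.5, 22.5, 190.3]
tool_rot: [3.14, 0.002, -0.311]
ft_force: [0.5, -0.6, 0.3]
finger_gap: 61.5
grasp_force: 0.0
tcp [512.5  22.5 190.3] yawdeg -17.79 gap 61.5 grip 0.0 F [ 0.5 -0.6  0.3] t 18.98 q [ 0.43  0.12 -0.39 -0.   -1.06  0.83]
(529.6, 95.6, 150.0, -14.0) -> [-0.012  -0.1497  0.0804] turn -0.1265 rows 2.0
```

```bash
python3 -m handwheel '[[0.41,-0.006,-0.075,0.02,-0.07],[0.41,-0.012,-0.149,0.05,-0.127],[0.41,-0.012,-0.149,0.08,-0.127],[0.41,-0.012,-0.149,0.08,-0.127],[0.41,-0.012,-0.149,0.08,-0.127],[0.41,-0.012,-0.149,0.08,-0.127]]'|grep -E "pos|ft|gap"; python3 go.py 529.6 95.6 58 -14
```

```text
tool_pos: [530.4, 92.5, 151.4]
ft_force: [-0.7, 0.5, 1.0]
finger_gap: 62.2
tcp [530.4  92.5 151.4] yawdeg -14.17 gap 62.2 grip 0.0 F [-0.7  0.5  1. ] t 19.48 q [ 0.54  0.2  -0.39  0.   -0.98  0.79]
(529.6, 95.6, 58.0, -14.0) -> [-0.0029 -0.0057  0.1869] turn -0.0056 rows 2.2
```

```bash
python3 -m handwheel '[[0.41,-0.003,-0.0055,0.02,0],[0.41,-0.003,-0.0055,0.06,0],[0.41,-0.003,-0.0055,0.1,0],[0.41,-0.003,-0.0055,0.14,0],[0.41,-0.003,-0.0055,0.165,0],[0.41,-0.003,-0.0055,0.18,0],[0.41,-0.003,-0.0055,0.186,0],[0.41,-0.003,-0.0055,0.186,0]]'|grep -E "pos|ft|gap"; python3 -m handwheel '[[0.2,0,0,0,0],[0.0,0,0,0,0],[-0.1,0,0,0,0],[-0.1,0,0,0,0],[-0.1,0,0,0,0]]' 30;  python3 go.py
```

```text
tool_pos: [529.9, 95.9, 58.4]
ft_force: [-0.0, 0.3, 0.6]
finger_gap: 61.6
t: 20.57
tool_pos: [530.4, 96.5, 59.4]
tool_rot: [-3.141, -0.001, -0.246]
ft_force: [-0.6, -1.2, 6.4]
finger_gap: 45.4
grasp_force: 29.9
tcp [530.4  96.5  59.4] yawdeg -14.11 gap 45.4 grip 29.9 F [-0.6 -1.2  6.4] t 20.57 q [ 0.54  0.31 -0.5   0.   -0.76  0.78]
```

```bash
python3 go.py 464 -209 155 -14 464 -209 25 -14|tail -2; python3 -m handwheel '[[-0.1,0,0,-0.02,0],[-0.1,0,0,-0.06,0],[-0.1,0,0,-0.12,0],[-0.1,0,0,-0.18,0],[-0.1,0.0005,0.06,-0.195,0],[-0.1,0.001,0.135,-0.195,0],[-0.1,0.002,0.215,-0.195,0],[-0.1,0.003,0.295,-0.195,0],[-0.1,0.006,0.375,-0.195,0],[-0.1,0.01,0.45,-0.195,0]]'; python3 go.py 464 -209 155 -14 464 -209 25 -14
```

```text
(464.0, -209.0, 155.0, -14.0) -> [ 0.0205  0.6249 -0.1915] turn -0.0038 rows 7.8
(464.0, -209.0, 25.0, -14.0) -> [0.0202 0.625  0.0685] turn -0.0038 rows 7.5
t: 21.4
tool_pos: [478.5, -124.5, 156.6]
tool_rot: [-3.141, -0.0, -0.246]
ft_force: [0.8, -0.2, -2.7]
finger_gap: 45.8
grasp_force: 29.9
tcp [ 478.5 -124.5  156.6] yawdeg -14.12 gap 45.8 grip 29.9 F [ 0.8 -0.2 -2.7] t 21.4 q [ 0.14  0.12 -0.48 -0.   -0.97  1.18]
(464.0, -209.0, 155.0, -14.0) -> [0.0131 0.171  0.0031] turn -0.0039 rows 2.1
(464.0, -209.0, 25.0, -14.0) -> [0.0131 0.1711 0.2631] turn -0.0039 rows 3.8
```

```bash
python3 -m handwheel '[[-0.1,0.007,0.08,0,0],[-0.1,0.012,0.15,0,0],[-0.1,0.013,0.171,0,0],[-0.1,0.013,0.171,0,0],[-0.1,0.013,0.171,0.05,0],[-0.1,0.013,0.171,0.12,0],[-0.1,0.013,0.171,0.19,0],[-0.1,0.013,0.171,0.235,0],[-0.1,0.013,0.171,0.25,0],[-0.1,0.013,0.171,0.256,0]]'|grep -E "pos|ft|gap"; python3 go.py 464 -209 21.5 -14;  python3 -m handwheel '[[-0.1,0,0,0.004,0],[-0.1,0,0,0.007,0],[-0.1,0,0,0.01,0],[-0.1,0,0,0.012,0]]'; python3 go.py
```

```text
tool_pos: [464.5, -206.8, 26.9]
ft_force: [0.5, -0.5, -1.7]
finger_gap: 45.9
tcp [ 464.5 -206.8   26.9] yawdeg -14.1 gap 45.9 grip 29.9 F [ 0.5 -0.5 -1.7] t 22.23 q [-0.03  0.32 -0.59 -0.   -0.67  1.36]
(464.0, -209.0, 21.5, -14.0) -> [0.0002 0.0045 0.0108] turn -0.0033 rows 0.1
t: 22.57
tool_pos: [466.2, -207.5, 23.2]
tool_rot: [-3.141, -0.002, -0.247]
ft_force: [0.5, 0.4, -1.4]
finger_gap: 45.8
grasp_force: 29.9
tcp [ 466.2 -207.5   23.2] yawdeg -14.12 gap 45.8 grip 29.9 F [ 0.5  0.4 -1.4] t 22.57 q [-0.03  0.32 -0.6   0.   -0.65  1.36]
```

```bash
python3 -m handwheel '[[-0.1,0,0,0.002,0],[-0.1,0,0,0.004,0],[-0.1,0,0,0.006,0],[-0.1,0,0,0.006,0]]'|grep -E "pos|ft|gap"; python3 go.py
```

```text
tool_pos: [465.9, -207.5, 21.4]
ft_force: [-6.8, 5.4, 23.2]
finger_gap: 45.9
tcp [ 465.9 -207.5   21.4] yawdeg -14.09 gap 45.9 grip 29.9 F [-6.8  5.4 23.2] t 22.9 q [-0.03  0.32 -0.6   0.   -0.65  1.36]
```

```bash
python3 -m handwheel '[[-0.1,0,0,-0.003,0],[0.1,0,0,-0.003,0],[0.3,0,0,-0.003,0],[0.36,0,0,-0.003,0],[0.36,0,0,-0.01,0],[0.36,0,0,-0.06,0],[0.36,0,0,-0.14,0],[0.36,0,0,-0.22,0],[0.36,0,0,-0.26,0],[0.36,0,0,-0.26,0]]'|grep -E "pos|ft|gap"; python3 - <<'E'
from h import *
s=camera("side"); np.savez("side3.npz",**s); save(s,"s3",(180,140,310,290),4)
E
python3 go.py
```

```text
tool_pos: [468.4, -208.1, 154.6]
ft_force: [1.8, 0.7, -0.1]
finger_gap: 59.4
tcp [ 467.  -207.7  152. ] yawdeg -14.12 gap 59.4 grip 0.0 F [-0.4 -0.8 -0.4] t 23.78 q [-0.03  0.15 -0.45  0.   -0.96  1.36]
```

View pics/s3.png

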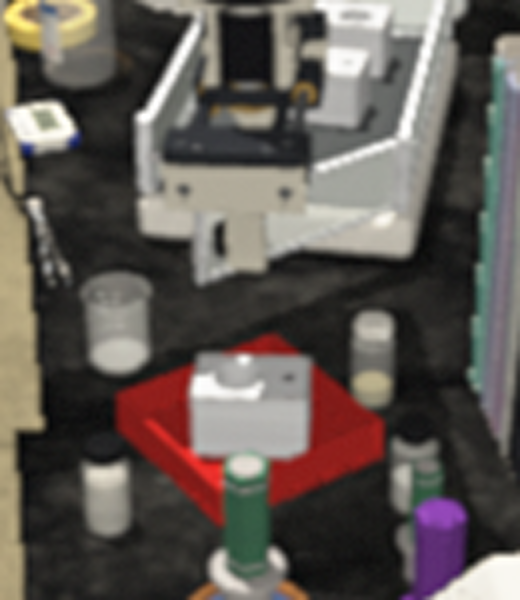

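Block c now stands upright in the tray. Last job: the door. I'll close the fingers and go to its outer side.

```bash
python3 go.py 513 -116 150 -14 513 -116 65 -14; python3 -m handwheel '[[-1,0.01,-0.07,0,0],[-1,0.03,-0.14,0,0],[-1,0.045,-0.19,0,0],[-1,0.045,-0.2,0,0],[-1,0.045,-0.2,0,0],[-1,0.045,-0.2,0,0]]'|grep -E "pos|ft|gap"; python3 go.py 513 -116 65 -14
```

```text
tcp [ 467.  -207.7  152. ] yawdeg -14.12 gap 59.4 grip 0.0 F [-0.4 -0.8 -0.4] t 23.78 q [-0.03  0.15 -0.45  0.   -0.96  1.36]
(513.0, -116.0, 150.0, -14.0) -> [ 0.0445 -0.2004  0.0044] turn -0.0041 rows 2.5
(513.0, -116.0, 65.0, -14.0) -> [ 0.0435 -0.2002  0.1744] turn -0.0041 rows 3.2
tool_pos: [510.7, -115.9, 148.1]
ft_force: [1.0, -0.5, -0.7]
finger_gap: 25.3
tcp [ 510.7 -115.9  148.1] yawdeg -14.09 gap 25.3 grip 0.0 F [ 1.  -0.5 -0.7] t 24.28 q [ 0.15  0.18 -0.43 -0.   -0.97  1.17]
(513.0, -116.0, 65.0, -14.0) -> [ 0.0047 -0.0011  0.1661] turn -0.003 rows 2.0
```

```bash
python3 -m handwheel '[[-1,0.004,0,0.03,0],[-1,0.004,0,0.07,0],[-1,0.004,0,0.11,0],[-1,0.004,0,0.14,0],[-1,0.004,0,0.16,0],[-1,0.004,0,0.166,0],[-1,0.004,0,0.166,0]]'|grep -E "pos|ft|gap"; python3 go.py 478 -49 65 -14 469.7 -14.3 65 -14 469.2 9.6 65 -14 470.6 21.5 65 -14 469.6 25 65 -14
```

```text
tool_pos: [512.7, -117.2, 65.4]
ft_force: [-0.3, -0.0, 0.5]
finger_gap: 0.3
tcp [ 512.7 -117.2   65.4] yawdeg -14.19 gap 0.3 grip 0.0 F [-0.3 -0.   0.5] t 24.87 q [ 0.15  0.28 -0.52  0.   -0.77  1.17]
(478.0, -49.0, 65.0, -14.0) -> [-0.1006 -0.1153  0.0009] turn -0.0062 rows 1.8
(469.7, -14.3, 65.0, -14.0) -> [-0.1337 -0.1785  0.0009] turn -0.0062 rows 2.7
(469.2, 9.6, 65.0, -14.0) -> [-0.1464 -0.2246  0.0008] turn -0.0062 rows 3.2
(470.6, 21.5, 65.0, -14.0) -> [-0.1495 -0.2484  0.0008] turn -0.0062 rows 3.5
(469.6, 25.0, 65.0, -14.0) -> [-0.1532 -0.2547  0.0008] turn -0.0062 rows 3.6
```

```bash
python3 -m handwheel '[[-1,-0.015,-0.017,0,0],[-1,-0.03,-0.035,0,0],[-1,-0.05,-0.058,0,0],[-1,-0.07,-0.08,0,0],[-1,-0.09,-0.1,0,0],[-1,-0.105,-0.12,0,0],[-1,-0.115,-0.14,0,0],[-1,-0.125,-0.16,0,0],[-1,-0.133,-0.178,0,0],[-1,-0.133,-0.178,0,0]]'|grep -E "pos|ft|gap"; python3 go.py 469.2 9.6 65 -14 470.6 21.5 65 -14 469.6 26 65 -14
```

```text
tool_pos: [470.7, -12.1, 67.0]
ft_force: [0.6, 0.1, 0.5]
finger_gap: 0.3
tcp [470.7 -12.1  67. ] yawdeg -14.03 gap 0.3 grip 0.0 F [0.6 0.1 0.5] t 25.7 q [ 0.39  0.2  -0.64 -0.   -0.73  0.93]
(469.2, 9.6, 65.0, -14.0) -> [-0.0134 -0.0413  0.004 ] turn -0.001 rows 0.5
(470.6, 21.5, 65.0, -14.0) -> [-0.0165 -0.0651  0.004 ] turn -0.001 rows 0.8
(469.6, 26.0, 65.0, -14.0) -> [-0.0206 -0.0733  0.004 ] turn -0.001 rows 0.9
```

```bash
python3 -m handwheel '[[-1,-0.005,-0.015,0,0],[-1,-0.01,-0.03,0,0],[-1,-0.0134,-0.041,0,0],[-1,-0.015,-0.05,0,0],[-1,-0.016,-0.056,0,0],[-1,-0.0165,-0.061,0,0],[-1,-0.0165,-0.061,0,0]]'|grep -E "pos|ft|gap"; python3 - <<'E'
from h import *
t=camera("side"); save(t,"s4",(220,130,320,220),6)
E
python3 go.py 470.6 24 65 -14
```

```text
tool_pos: [470.3, 17.8, 66.0]
ft_force: [0.7, -0.2, -0.5]
finger_gap: 0.4
tcp [470.2  17.7  65.9] yawdeg -14.14 gap 0.4 grip 0.0 F [ 0.  -0.2  0.5] t 26.33 q [ 0.46  0.2  -0.64 -0.   -0.73  0.87]
(470.6, 24.0, 65.0, -14.0) -> [-0.0022 -0.0124  0.0019] turn -0.0047 rows 0.2
```

View pics/s4.png

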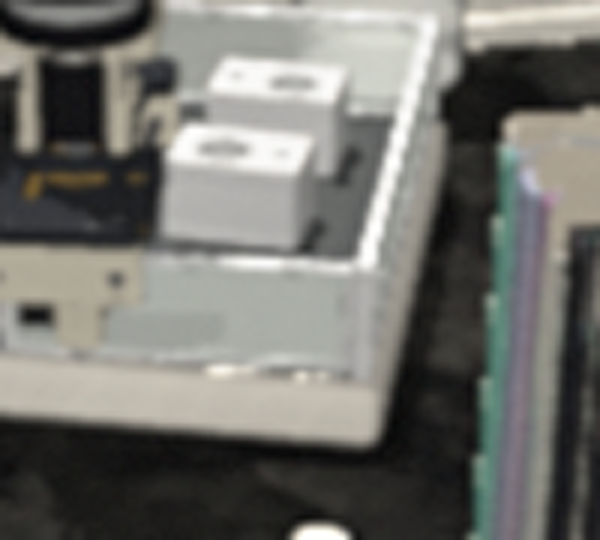

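The door is nearly shut ahead of the fingers, and both good blocks are undisturbed. I'll press on in small steps.

```bash
for i in 1 2; do :; done; python3 -m handwheel '[[-1,0,-0.003,0,0],[-1,0,-0.006,0,0],[-1,0,-0.006,0,0]]'|grep -E "pos|ft"; python3 -m handwheel '[[-1,0,-0.003,0,0],[-1,0,-0.006,0,0],[-1,0,-0.006,0,0]]'|grep -E "pos|ft"
```

```text
tool_pos: [470.8, 20.5, 66.0]
ft_force: [0.4, -0.5, 1.3]
tool_pos: [471.7, 23.7, 66.1]
ft_force: [-0.2, -0.5, -0.5]
```

```bash
python3 -m handwheel '[[-1,0,-0.003,0,0],[-1,0,-0.006,0,0],[-1,0,-0.006,0,0]]'|grep -E "pos|ft"; python3 -m handwheel '[[-1,0,-0.002,0,0],[-1,0,-0.004,0,0],[-1,0,-0.004,0,0]]'|grep -E "pos|ft"
```

```text
tool_pos: [471.7, 24.6, 65.9]
ft_force: [3.4, -12.0, 1.4]
tool_pos: [471.6, 25.0, 65.9]
ft_force: [4.1, -21.9, 1.6]
```

```bash
python3 - <<'E'
from h import *
np.set_printoptions(precision=1,suppress=True)
t=camera("top");W=world(t);C=t["color"].astype(int)
n=np.array([-.327,-.945]);h=np.array([606,0]);d=np.array([-.945,.327])
m=(W[...,2]>90)&(W[...,2]<110); s=W[m][:,:2]-h; r=s@d; o=s@n
k=(r>5)&(r<190)&(abs(o)<60)
for a in range(5,190,15):
    q=k&(r>=a)&(r<a+15)
    if q.sum(): print(a,q.sum(),o[q].min(),np.median(o[q]),o[q].max())
E
```

```text
5 8 -2.0797640411601623 0.5206489631715279 2.5115118573516706
20 10 -3.1791123097111678 -0.413733503845543 1.7819641009256586
35 8 -3.131585824526997 -0.3846283125679688 2.2111115919776996
50 2 -2.9020915719190437 -1.4567495496523897 -0.011407527385735689
```

```bash
python3 -m handwheel '[[-1,0,0.01,0,0],[-1,0,0.03,0,0],[-1,0,0.08,0,0],[-1,0,0.12,-0.05,0],[-1,0,0.14,-0.13,0],[-1,0,0.2,-0.21,0],[-1,0,0.28,-0.28,0],[-1,0,0.36,-0.3,0],[-1,0,0.38,-0.3,0],[-1,0,0.38,-0.3,0]]'|grep -E "pos|ft"
python3 - <<'E'
from h import *
np.set_printoptions(precision=2,suppress=True)
t=camera("top");W=world(t)
n=np.array([-.327,-.945]);h=np.array([606,0]);d=np.array([-.945,.327])
m=(W[...,2]>90)&(W[...,2]<110); s=W[m][:,:2]-h; r=s@d; o=s@n
k=(r>10)&(r<178)&(abs(o)<12); print(k.sum(),r[k].min(),r[k].max(),"slope",np.polyfit(r[k],o[k],1))
m2=(W[...,2]>95)&(W[...,2]<110); q=W[m2][:,:2]-h; a=-q@n; b=q@d; j=(abs(a-155)>0)&(a>20)&(a<290)&(abs(b-190)<8); print("near pane",np.polyfit(a[j],b[j],1))
s=camera("side")
A=cv2.resize(s["color"][130:300,180:310],(400,523),interpolation=cv2.INTER_CUBIC);B=cv2.resize(t["color"][120:250,170:270],(400,520),interpolation=cv2.INTER_CUBIC)
cv2.imwrite("pics/end.png",np.hstack([A,np.pad(B,((0,3),(0,0),(0,0)))])[...,::-1])
for nme in("bottle_ipa","beaker_50","vial_1"):
    print(nme,[w(s,x["point"]).round() for x in nets.mark_of(s,nme)[:4]])
E
```

```text
tool_pos: [426.2, -158.9, 218.4]
ft_force: [0.1, 0.5, -0.7]
71 12.970483165024481 135.84066723970017 slope [ 0.01 -0.63]
near pane [ -0.   190.36]
bottle_ipa [array([389., 364.,  -1.]), array([ 437., -383.,    3.]), array([ 365., -278.,   -2.])]
beaker_50 [array([ 389., -100.,   -1.])]
vial_1 [array([ 368., -277.,   -3.]), array([ 550., -173.,    7.]), array([ 553., -287.,   -3.]), array([575., 171.,  66.])]
```

View pics/end.png

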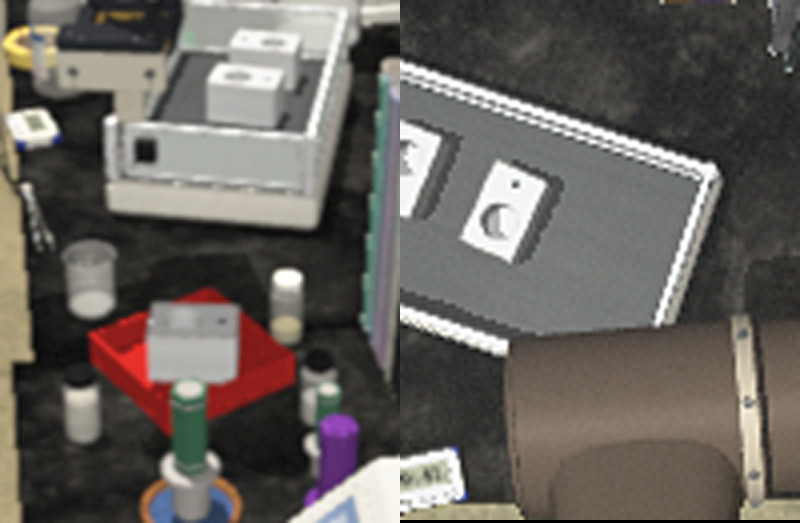

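The pictures show the door shut (slope about 0.01, hard stop at 22 N), the gauge upright in its rest, the reject upright in the red tray, and two blocks still on the plate. The vials and beaker look untouched.

```bash
python3 -c "
from bench import env
print(env.sign_off())"
```

```text
the job is handed in; nothing more can be done
None
```

The job is handed in: the left and middle blocks took the gauge down to the collar and stay on the plate, the right one stopped 18 mm short and stands in the red tray, the gauge is upright in its rest, and the guard door is pushed shut.

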